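Unload a finished print: hang the brackets, unlatch and lean the build plate

ROBOT

A 6-joint arm with a two-finger parallel gripper is mounted at the origin on the work surface. World frame = base frame: x ahead of the robot, y to its left, z up, the work surface at z = 0. Lengths are in mm, angles in rad, forces in N, time in s.
With the tool pointing down it reaches from about 275 to 825 mm from the base axis. Payload 5.2 kg.
Tool frame: the origin (TCP) lies at the very end of the fingers, on their centre line; the grasp point (between the pads) lies 19 mm behind it; z points along the fingers, y is the line along which they close (so a half turn about z gives the same grasp; the last joint's range is limited). The gripper opens to 93 mm and grips with 3 to 60 N. Pads are 15 mm wide; open, the fingers measure 128 mm over their backs; the gripper's body (75 mm by 188 mm) begins 65 mm behind the grasp point.
Start: joints at [1.105, 0.259, 1.535, -0, 1.348, -0.203], TCP at [142.859, 531.127, 218.653] pointing down, gripper open.
Joint ranges: [-3.14, 3.14], [-0.91, 2.08], [0.19, 2.58], [-1.22, 4.36], [0.22, 2.71], [-3.12, 3.12]. Speed limits (rad/s): [2.57, 2.57, 3.14, 3.14, 3.14, 3.14].

INTERFACE

Orientations are given as [roll, pitch, yaw] about the fixed x, y, z axes, in that order (R = Rz(yaw) Ry(pitch) Rx(roll)).
In Python, from bench import robot gives the robot as it stands. The module is installed in compiled form; this text tells all that it offers. Calls block until the motion is done:
- robot.move_ptp(position, orientation): joint-space move of the TCP to a pose.
- robot.move_linear(position, ori=None, speed=150, f_stop=None): straight line of the TCP; ori=None keeps the orientation; speed is the mean speed in mm/s. With f_stop (N) it stops when the force on the tool has changed by that much, and returns True; else False.
- robot.move_j(angles): joint-space move.
- robot.move_gripper(opening): opening from 0.0 (shut) to 1.0 (fully open); the grip force is fixed at half the most; returns when the fingers have stopped.
- robot.sleep(seconds).
- robot.inverse_kinematics(position, orientation): joint angles nearest the present ones, or None.
- robot.get_image(name): name is "scene" or "top"; returns a dict with "img" (420x560x3 uint8, blue, green, red), "fovy" (degrees; the focal length in pixels is half the picture's height over the tangent of half this angle, whatever the lens; pixels are square), "cx", "cy" (the principal point, pixels), "k1" (the pictures are not rectified: a ray, as slopes to the right and down, at radius r is drawn at 1 + k1 r^2 times it, then the intrinsics apply), "eye" and "orientation" of the camera in the world. Camera axes: x right, y down, z forward; pixel columns grow to the right and rows downward; lengths in mm; the calibration is good to about 2 mm. A picture is of the moment at which its call begins. There is no depth.
A pose or a line that the arm cannot do raises robot.MotionError and nothing moves.
- robot.hand_in(): hands the job in; it is judged then, once.
Readings, each from a call of its own:
- robot.current_t(): time.
- robot.current_qpos(): joint angles.
- robot.current_joint_vel(): joint speeds.
- robot.current_joint_efforts(): joint torques, N m.
- robot.current_tcp_pos(): TCP position.
- robot.current_eef_rot(): TCP orientation.
- robot.current_contact_force(): force on the tool from outside, world axes, zero at the start.
- robot.current_ft_torque(): the same for the moment, N m.
- robot.current_gripper_width(): opening from 0.0 (shut) to 1.0 (fully open).
- robot.current_finger_force(): force on a finger pad.
Only numpy, scipy, OpenCV 4.12 (cv2) and the standard library are available. Lean on these libraries where they do the work, as an engineer would, in place of code of your own. Each camera call takes 0.05 s, during which the arm holds its last target. There are 200 camera calls.

TASK

Unload the finished print: first hang every red bracket that stands on the build plate by its eye on a blue-marked peg. Then push the yellow release key through the narrow slot of the latch housing to press the hidden latch tab all the way down, so that the clamp lets go of the plate; only then lift the plate off the dock and lean it in the rest, foot edge behind the black lip and back against the bar, and hang the key by its eye on the yellow-marked peg. Leave the other things on the bench alone.

Things in the scene. Friction and masses are not known exactly. Their poses are not given: they have to be found in the camera images.
- slot (a point): Centre of the yellow-outlined slot in the flat top of the grey latch housing, 80 mm above the bench. Slot 9 mm in x, 20 mm in y; top sheet 6 mm thick; housing 80 (x) x 50 mm (y). x, y, z (up) are the fixed dock's. The plate's place on the dock is centred 140 mm towards -y, 35 mm above the bench, between black stops 5 mm high (2.5 mm play).
- latch (a joint): Travel of the hidden orange tab, m: 0 at rest, grows as it is pushed straight down, stop at 0.012. Tab 50 x 34 mm, straight below the slot, its top 50 mm below the slot's mouth at rest. Resists with 5 to 10 N, stays where it is left. It draws an orange clamp bar off the plate's +y edge (10 mm overlap) by 1.5 x its travel; plate free beyond 0.008.
- plate: Loose dark steel build plate 180 x 180 x 5 mm, copper-coloured face, 0.22 to 0.35 kg, at first flat on the dock, axes as the dock's. Origin mid underside, z up out of the face. An aluminium lug to grip stands on the face: 10 mm thick in x, 40 mm long in y, centre x = +70 mm, top 33 mm above the underside. The edge at x = -90 mm is its foot edge.
- rest: Fixed plate rest, base 160 x 160 mm, top 8 mm above bench. Origin on the bench under its centre, x from lip to bar. Black lip x -81 to -73 mm, 24 mm high, along y. Black bar along y: 12 mm diameter, 170 mm long, centre x = 30, z = 84 mm. Right: plate's foot edge on the base behind the lip (x about -70), underside on the bar, face and lug up, slope about 40 deg.
- key: Loose release key, 0.07 to 0.12 kg, 156 mm high, upright. Origin at the tip of its steel blade, z up. Blade 5 mm in x, 14 mm in y, z 0 to 90. Yellow eye plate 8 mm in x, 32 mm in y, z 90 to 125. Grip stem 12 x 12 mm, z 125 to 156. It stands, tip on the bench, in a slot of a fixed grey block (60 x 70 mm, 45 mm high).
- key_eye (a point): Centre of the key's 22 mm square eye, 108 mm above the tip; axes as the key, the eye runs along x.
- key_peg (a point): Point on the axis of the yellow-marked end peg of the fixed rail, 170 mm above the bench; x level along the peg, from free tip to beam; y along the rail; z up. Peg steel, 8 mm diameter, straight from -48 mm to the beam's face at +30 mm; the tip turns up, ending at -58 mm with its top 9 mm above the axis. Beam 12 mm thick, 15 mm above and below the axis.
- peg1 (a point): The same point on a blue-marked peg, for one bracket; pegs are alike, 56 mm apart along the rail; height 170 mm, axes as for the yellow-marked peg.
- peg2 (a point): The same point on a blue-marked peg, for one bracket; pegs are alike, 56 mm apart along the rail; height 170 mm, axes as for the yellow-marked peg.
- peg3 (a point): The same point on a blue-marked peg, for one bracket; pegs are alike, 56 mm apart along the rail; height 170 mm, axes as for the yellow-marked peg.
- peg4 (a point): The same point on a blue-marked peg, for one bracket; pegs are alike, 56 mm apart along the rail; height 170 mm, axes as for the yellow-marked peg.
- bracket0: Red printed bracket, may be absent, 0.04 to 0.08 kg, 89 mm high, standing on the plate. Origin under the middle of its foot, z up. Heavy foot 36 x 44 x 8 mm; upright plate 8 mm in x, 40 mm in y, z 8 to 60; above it a grip stem 14 x 14 mm, z 60 to 89.
- bracket0_eye (a point): Centre of that bracket's square eye (22 x 22 mm, running along the bracket's x), 40 mm above its underside; axes as the bracket.
- bracket1: Red printed bracket, may be absent, 0.04 to 0.08 kg, 89 mm high, standing on the plate. Origin under the middle of its foot, z up. Heavy foot 36 x 44 x 8 mm; upright plate 8 mm in x, 40 mm in y, z 8 to 60; above it a grip stem 14 x 14 mm, z 60 to 89.
- bracket1_eye (a point): Centre of that bracket's square eye (22 x 22 mm, running along the bracket's x), 40 mm above its underside; axes as the bracket.
- bracket2: Red printed bracket, may be absent, 0.04 to 0.08 kg, 89 mm high, standing on the plate. Origin under the middle of its foot, z up. Heavy foot 36 x 44 x 8 mm; upright plate 8 mm in x, 40 mm in y, z 8 to 60; above it a grip stem 14 x 14 mm, z 60 to 89.
- bracket2_eye (a point): Centre of that bracket's square eye (22 x 22 mm, running along the bracket's x), 40 mm above its underside; axes as the bracket.
- bracket3: Red printed bracket, may be absent, 0.04 to 0.08 kg, 89 mm high, standing on the plate. Origin under the middle of its foot, z up. Heavy foot 36 x 44 x 8 mm; upright plate 8 mm in x, 40 mm in y, z 8 to 60; above it a grip stem 14 x 14 mm, z 60 to 89.
- bracket3_eye (a point): Centre of that bracket's square eye (22 x 22 mm, running along the bracket's x), 40 mm above its underside; axes as the bracket.
- tape_roll: Bystander, to be left alone: blue tape roll, ring 70 mm across and 20 mm high, lying flat; origin under its centre.
- driver: Bystander, to be left alone: screwdriver lying flat; origin near its middle.
- cleaner: Bystander, to be left alone: bottle, 56 mm diameter, 130 mm high; origin under its centre.
- nozzle_jar: Bystander, to be left alone: small jar, 48 mm diameter, 50 mm high; origin under its centre.
- gear_blank: Bystander, to be left alone: green printed stub, 48 mm diameter, 28 mm high; origin under its centre.

How it is judged (in metres and radians):
On the way, in this order (a step that is already met when the one before it is completed fails the run):
1. every bracket present hangs on a blue-marked peg (((x of bracket0_eye in the frame of peg1 between -0.048 and 0.026 m and y of bracket0_eye in the frame of peg1 between -0.01 and 0.01 m and z of bracket0_eye in the frame of peg1 between -0.014 and 0.002 m) or (x of bracket0_eye in the frame of peg2 between -0.048 and 0.026 m and y of bracket0_eye in the frame of peg2 between -0.01 and 0.01 m and z of bracket0_eye in the frame of peg2 between -0.014 and 0.002 m) or (x of bracket0_eye in the frame of peg3 between -0.048 and 0.026 m and y of bracket0_eye in the frame of peg3 between -0.01 and 0.01 m and z of bracket0_eye in the frame of peg3 between -0.014 and 0.002 m) or (x of bracket0_eye in the frame of peg4 between -0.048 and 0.026 m and y of bracket0_eye in the frame of peg4 between -0.01 and 0.01 m and z of bracket0_eye in the frame of peg4 between -0.014 and 0.002 m)) and linear speed of each of bracket0, bracket1, bracket2, bracket3 below 0.05 m/s and ((x of bracket1_eye in the frame of peg1 between -0.048 and 0.026 m and y of bracket1_eye in the frame of peg1 between -0.01 and 0.01 m and z of bracket1_eye in the frame of peg1 between -0.014 and 0.002 m) or (x of bracket1_eye in the frame of peg2 between -0.048 and 0.026 m and y of bracket1_eye in the frame of peg2 between -0.01 and 0.01 m and z of bracket1_eye in the frame of peg2 between -0.014 and 0.002 m) or (x of bracket1_eye in the frame of peg3 between -0.048 and 0.026 m and y of bracket1_eye in the frame of peg3 between -0.01 and 0.01 m and z of bracket1_eye in the frame of peg3 between -0.014 and 0.002 m) or (x of bracket1_eye in the frame of peg4 between -0.048 and 0.026 m and y of bracket1_eye in the frame of peg4 between -0.01 and 0.01 m and z of bracket1_eye in the frame of peg4 between -0.014 and 0.002 m)) and ((x of bracket2_eye in the frame of peg1 between -0.048 and 0.026 m and y of bracket2_eye in the frame of peg1 between -0.01 and 0.01 m and z of bracket2_eye in the frame of peg1 between -0.014 and 0.002 m) or (x of bracket2_eye in the frame of peg2 between -0.048 and 0.026 m and y of bracket2_eye in the frame of peg2 between -0.01 and 0.01 m and z of bracket2_eye in the frame of peg2 between -0.014 and 0.002 m) or (x of bracket2_eye in the frame of peg3 between -0.048 and 0.026 m and y of bracket2_eye in the frame of peg3 between -0.01 and 0.01 m and z of bracket2_eye in the frame of peg3 between -0.014 and 0.002 m) or (x of bracket2_eye in the frame of peg4 between -0.048 and 0.026 m and y of bracket2_eye in the frame of peg4 between -0.01 and 0.01 m and z of bracket2_eye in the frame of peg4 between -0.014 and 0.002 m)) and ((x of bracket3_eye in the frame of peg1 between -0.048 and 0.026 m and y of bracket3_eye in the frame of peg1 between -0.01 and 0.01 m and z of bracket3_eye in the frame of peg1 between -0.014 and 0.002 m) or (x of bracket3_eye in the frame of peg2 between -0.048 and 0.026 m and y of bracket3_eye in the frame of peg2 between -0.01 and 0.01 m and z of bracket3_eye in the frame of peg2 between -0.014 and 0.002 m) or (x of bracket3_eye in the frame of peg3 between -0.048 and 0.026 m and y of bracket3_eye in the frame of peg3 between -0.01 and 0.01 m and z of bracket3_eye in the frame of peg3 between -0.014 and 0.002 m) or (x of bracket3_eye in the frame of peg4 between -0.048 and 0.026 m and y of bracket3_eye in the frame of peg4 between -0.01 and 0.01 m and z of bracket3_eye in the frame of peg4 between -0.014 and 0.002 m))), for 0.3 s.
2. the key, through the slot, presses the latch tab down at least 10 mm (value of joint latch above 0.01 m and contact force between key and latch above 1 N), for 0.05 s.
At the end, for the whole second after the job is handed in: Brackets hang by the eye on blue-marked pegs, key on the yellow one (eye within 10 mm of the peg sideways); tab still down over 8 mm; plate leans in the rest, foot on the base behind the lip within 35 mm of its middle, 0.62 to 0.95 rad from level, squared within 0.2 rad; all at rest (all of step 1 and x of plate in the frame of rest between -0.01 and 0.03 m and y of plate in the frame of rest between -0.035 and 0.035 m and z of plate in the frame of rest between 0.055 and 0.088 m and angle between plate's own z axis and vertical between 0.62 and 0.95 rad and angle between the y axis of plate and the y axis of rest, either way round below 0.2 rad and contact force between plate and rest above 0.5 N and linear speed of plate below 0.02 m/s and x of key_eye in the frame of key_peg between -0.048 and 0.026 m and y of key_eye in the frame of key_peg between -0.01 and 0.01 m and z of key_eye in the frame of key_peg between -0.014 and 0.002 m and linear speed of key below 0.05 m/s and value of joint latch above 0.008 m); the robot touches nothing.
It fails at once if a bystander is moved more than 40 mm (distance of any of tape_roll, driver, cleaner, nozzle_jar, gear_blank from where it was at the start of the episode above 0.04 m).
It fails at once if the plate is dragged off the dock while the latch still holds it (distance of plate from where it was at the start of the episode above 0.03 m and value of joint latch below 0.006 m).
Of bracket0, bracket1, bracket2, bracket3 only 2 to 4 are there at a start; the rules pass over those that are not, and their reading is None.
At some moment in a run one of bracket0, bracket1, bracket2, bracket3 may be knocked a few centimetres aside while the robot is not near it.
It also fails if it takes over 210 s, if anything falls off the work surface, if the arm or the gripper's body presses on something with over 40 N, if the wrist force passes 120 N, or if a joint passes its speed limit or range.

## Working session

There is one attempt and no reset: what is moved stays moved. The work goes in short steps, each a Python script; the robot and the scene stay as the last script left them, time stands still between calls to the robot, and variables do not carry over. Pictures are saved under pics/ and viewed, at most 14 in all, crops included, and the job is handed in when it is done.

```bash
mkdir -p pics
python3 - <<'E'
from bench import robot
import cv2,json
for n in("scene","top"):
    d=robot.get_image(n); cv2.imwrite(f"pics/{n}0.png",d["img"]); print(n,{k:v for k,v in d.items() if k!="img"})
print(robot.current_t(),robot.current_eef_rot())
E
```

```text
scene {'fovy': 52.234463804913055, 'cx': 276.9065058635373, 'cy': 199.47994270038757, 'k1': -0.10505468004156059, 'eye': array([1001.79956885,  721.185552  ,  755.55967747]), 'orientation': array([-2.22088296, -0.0192127 ,  2.62691024])}
top {'fovy': 45.76886014623422, 'cx': 275.6299913620012, 'cy': 204.31807250828243, 'k1': -0.06175094657229697, 'eye': array([ 388.00223676,   -9.12294367, 1265.98908007]), 'orientation': array([-2.96751295,  0.00752834, -1.58265625])}
0.1 [-3.14002410e+00 -2.80469232e-04  2.87884210e+00]
```

View pics/scene0.png

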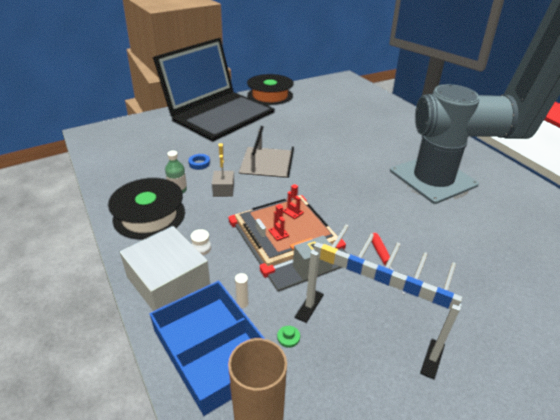

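View pics/top0.png

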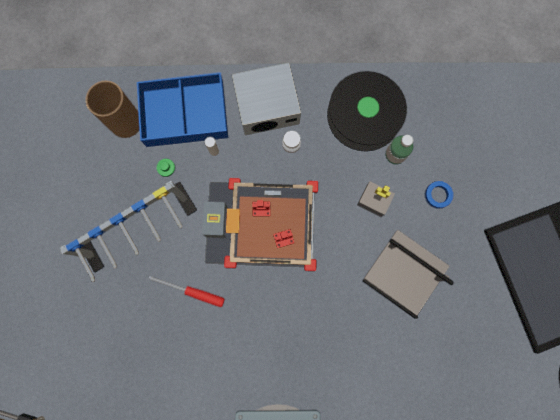

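The views show two brackets on the plate, top pixels (262,208) and (284,238), with the lug at (272,192) and the slot at (213,218). The key is at (383,192), the rest near (405,275), and the rail runs from (70,248) to (165,192), yellow at its right end. I'll zoom in next.

```bash
cat > h.py <<'E'
from bench import robot
import numpy as np, cv2
from scipy.spatial.transform import Rotation as R
def cam(d):
    f=210/np.tan(np.radians(d["fovy"]/2)); M=R.from_euler('xyz',d["orientation"]).as_matrix()
    return f,M
def ray(d,u,v):
    f,M=cam(d); p=np.array([(u-d["cx"])/f,(v-d["cy"])/f]); s=p.copy()
    for _ in range(20): s=p/(1+d["k1"]*(s@s))
    w=M@np.array([s[0],s[1],1]); return w/np.linalg.norm(w)
def onz(d,u,v,z):
    w=ray(d,u,v); e=np.array(d["eye"]); return e+w*(z-e[2])/w[2]
def proj(d,P):
    f,M=cam(d); c=M.T@(np.array(P,float)-d["eye"]); s=c[:2]/c[2]; s=s*(1+d["k1"]*(s@s)); return s*f+[d["cx"],d["cy"]]
def tri(d1,p1,d2,p2):
    A=[];b=[]
    for d,p in((d1,p1),(d2,p2)):
        w=ray(d,*p); Q=np.eye(3)-np.outer(w,w); A.append(Q); b.append(Q@d["eye"])
    X=np.linalg.solve(sum(A),sum(b)); return X
E
python3 - <<'E'
from h import *
import cv2
t=cv2.imread("pics/top0.png");s=cv2.imread("pics/scene0.png")
def c(im,x,y,w,h,k,n):
    cv2.imwrite(f"pics/{n}.png",cv2.resize(im[y:y+h,x:x+w],None,fx=k,fy=k,interpolation=cv2.INTER_CUBIC))
c(t,50,150,280,150,2.85,"t1");c(t,330,160,140,170,3.5,"t2");c(s,200,130,270,200,2.9,"s1")
E
```

```text
(no output)
```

View pics/t1.png

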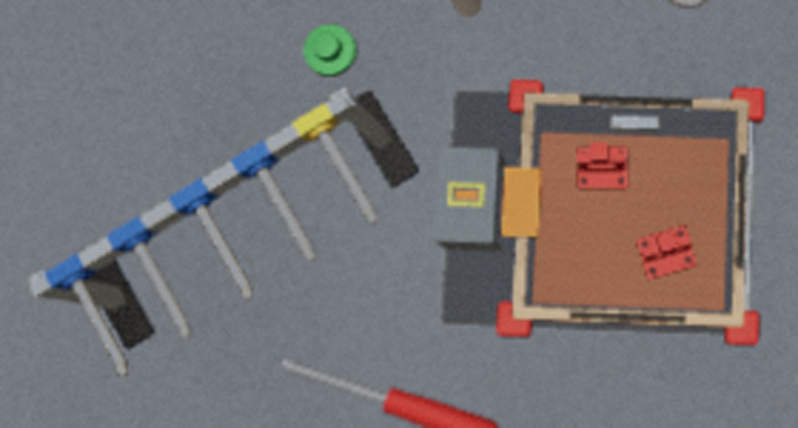

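View pics/t2.png

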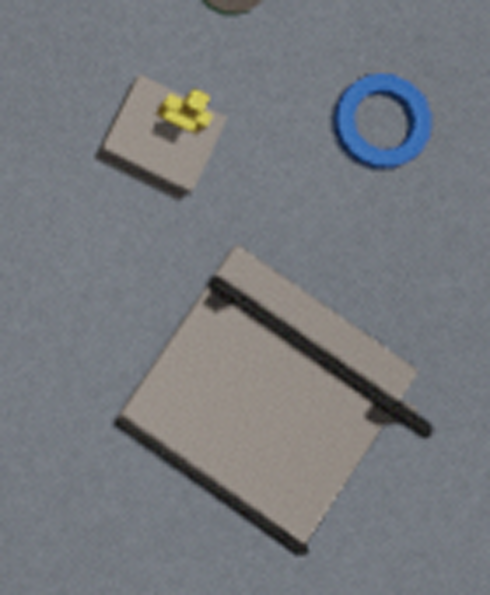

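View pics/s1.png

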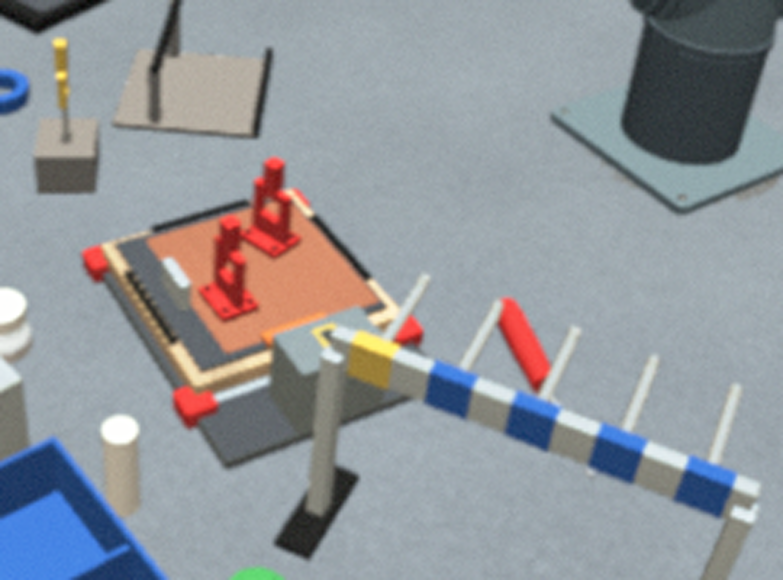

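```bash
cat >> h.py <<'E'
HSV=dict(yellow=((20,110,100),(34,255,255)),blue=((105,120,60),(120,255,255)),red=((172,140,60),(180,255,255)),red2=((0,140,60),(4,255,255)),copper=((5,90,90),(13,210,220)))
def mask(im,n):
    h=cv2.cvtColor(im,cv2.COLOR_BGR2HSV); m=cv2.inRange(h,*map(np.array,HSV[n]))
    if n=='red': m|=cv2.inRange(h,*map(np.array,HSV['red2']))
    return m
def blobs(m,box=None,amin=8):
    if box is not None:
        k=np.zeros_like(m); x,y,w,h=box; k[y:y+h,x:x+w]=1; m=m*k
    n,l,s,c=cv2.connectedComponentsWithStats(m)
    return [(int(s[i,4]),c[i].round(1),s[i,:4],np.argwhere(l==i)[:,::-1]) for i in range(1,n) if s[i,4]>=amin]
def rect(d,pix,z):
    w=np.float32([onz(d,u,v,z)[:2] for u,v in pix]); return cv2.minAreaRect(w)
E
python3 - <<'E'
from h import *
np.set_printoptions(precision=1,suppress=True)
d=robot.get_image("top"); s=robot.get_image("scene"); im=d["img"]
import pickle; pickle.dump((d,s),open("v0.pkl","wb"))
for n,box,z in(("yellow",(140,170,100,60),None),("yellow",(360,170,50,50),None),("blue",(50,170,120,90),185),("copper",(225,180,90,90),40),("red",(220,170,105,105),None)):
    for a,c,bb,p in blobs(mask(im,n),box):
        zz=z or (185 if c[0]<180 else 80 if c[0]<240 else 129)
        print("top",n,a,c,bb,rect(d,p,zz))
for n,box in(("yellow",(190,120,160,150)),("blue",(330,240,140,80)),("red",(200,170,120,90))):
    for a,c,bb,p in blobs(mask(s["img"],n),box): print("scene",n,a,c,bb)
hs=cv2.cvtColor(im,cv2.COLOR_BGR2HSV)
for q in((375,204),(365,195),(400,290),(355,230),(180,212),(290,250),(300,40)): print(q,hs[q[1],q[0]])
E
```

```text
top yellow 98 [160.1 192.5] [153 187  14  12] ((607.5570068359375, 253.2899932861328), (19.795726776123047, 28.14442253112793), 31.1408634185791)
top yellow 114 [382.8 191.4] [375 186  15  12] ((615.5426025390625, -251.56851196289062), (32.79166030883789, 26.396574020385742), 87.01380920410156)
top blue 109 [138.5 205.8] [131 200  16  12] ((578.4656372070312, 300.78277587890625), (20.525634765625, 29.99187469482422), 31.08772850036621)
top blue 104 [116.9 219. ] [110 213  15  12] ((549.5980224609375, 348.38885498046875), (19.288869857788086, 29.144107818603516), 31.028547286987305)
top blue 105 [ 95.  232.2] [ 88 227  15  11] ((520.9088134765625, 396.3485107421875), (19.393211364746094, 29.89453887939453), 26.370887756347656)
top blue 102 [ 73.1 245.5] [ 66 239  15  12] ((490.9918518066406, 444.2436828613281), (20.378236770629883, 28.273958206176758), 30.908029556274414)
top copper 13 [310.4 186.3] [306 184   7   8] ((648.7125244140625, -90.8099594116211), (23.370878219604492, 9.976202011108398), 38.88853454589844)
top copper 3435 [271. 228.] [237 197  69  62] ((546.8008422851562, 10
[... 1087 characters left out ...]
844)
top red 95 [310.7 265.7] [304 259  12  12] ((448.1293029785156, -78.32695770263672), (25.167577743530273, 24.911113739013672), 89.23468780517578)
scene yellow 69 [220.9 153.3] [219 144   4  23]
scene yellow 225 [327.6 253.7] [320 245  18  19]
scene blue 214 [354.8 263.6] [347 255  17  19]
scene blue 227 [382.9 274.4] [375 265  18  20]
scene blue 243 [412.5 285.6] [404 276  19  20]
scene blue 259 [442.8 297.2] [433 288  21  20]
scene red 709 [285.5 214.5] [269 185  35  56]
scene red 63 [232.5 220.1] [229 215   8  12]
(375, 204) [ 17  28 148]
(365, 195) [ 15  27 150]
(400, 290) [ 18  30 146]
(355, 230) [106  22 130]
(180, 212) [109  21 133]
(290, 250) [ 10 122 155]
(300, 40) [105   4 124]
```

Run:
```python
from h import *
import pickle; d,s=pickle.load(open("v0.pkl","rb"))
a=cv2.resize(d["img"][195:255,205:305],None,fx=8,fy=8,interpolation=cv2.INTER_CUBIC)
cv2.imwrite("pics/z1.png",a)
b=cv2.resize(s["img"][180:240,264:310],None,fx=8,fy=8,interpolation=cv2.INTER_CUBIC)
c=cv2.resize(d["img"][180:220,355:405],None,fx=8,fy=8,interpolation=cv2.INTER_CUBIC)
o=np.zeros((480,800,3),np.uint8); o[:480,:368]=b; o[:320,380:780]=c; cv2.imwrite("pics/z2.png",o)
```

```text
(no output)
```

View pics/z1.png

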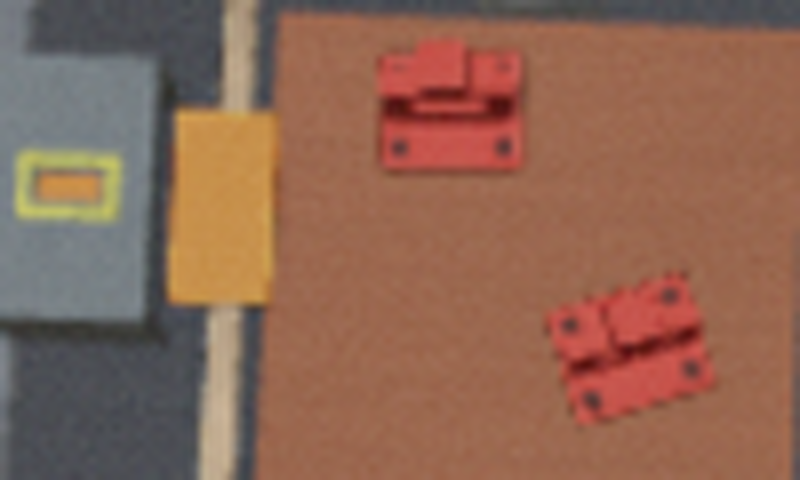

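View pics/z2.png

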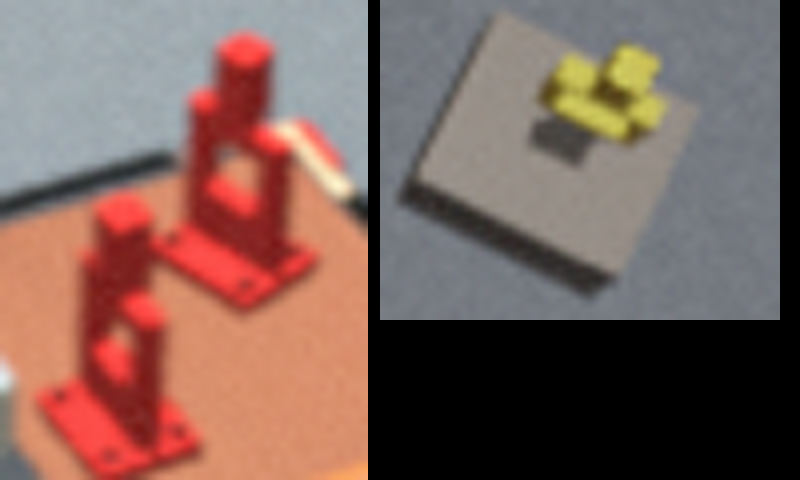

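Crops: bracket A's stem top is at top px (259.8,203.1), scene (279.1,206.4). B's is at (284.8,233.9) and (294.2,185.9). The slot is at (213.2,217.8) and the key stem top at (386.3,188.3).

Run:
```python
from h import *
import pickle; d,s=pickle.load(open("v0.pkl","rb"))
np.set_printoptions(precision=1,suppress=True)
yaw=lambda a,b:np.degrees(np.arctan2(*(b-a)[1::-1]))
f=lambda x,y:((x+.5)/8-.5+205,(y+.5)/8-.5+195)
k=lambda x,y:((x-380+.5)/8-.5+355,(y+.5)/8-.5+180)
for n,t,c in(("A",f(442,68),(279.1,206.4)),("B",f(642,315),(294.2,185.9)),("key",k(634,70),(220.7,145.5)),("slot",f(69,186),(200+323/2.9,130+336/2.9))):
    z=dict(A=129,B=129,key=156,slot=80)[n]; print(n,tri(d,t,s,c),"top@z",onz(d,*t,z),"scene@z",onz(s,*c,z))
for n,q in(("A",[(378,55),(522,50),(524,170),(382,170)]),("B",[(548,315),(682,275),(715,385),(583,425)])):
    w=np.array([onz(d,*f(*p),48) for p in q]); print(n,w.mean(0),"yaws of y",yaw(w[1],w[0]),yaw(w[2],w[3]),"sides",np.linalg.norm(w[0]-w[1]),np.linalg.norm(w[2]-w[3]),np.linalg.norm(w[1]-w[2]))
w=np.array([onz(d,*k(*p),45) for p in[(498,10),(700,103),(617,278),(415,178)]]); print("block",w.mean(0)[:2],yaw(w[1],w[0]),yaw(w[2],w[3]),yaw(w[2],w[1]),yaw(w[3],w[0]),np.linalg.norm(w[0]-w[1]),np.linalg.norm(w[1]-w[2]),"dark slot",onz(d,*k(560,140),45))
t=lambda x,y:((x+.5)/2.85-.5+50,(y+.5)/2.85-.5+150); c=lambda x,y:((x+.5)/2.9-.5+200,(y+.5)/2.9-.5+130)
T=[(373,219),(311,257),(247,294),(184,333),(122,372)];S=[(425,277),(500,301),(575,329),(654,356),(737,386)]
P=np.array([tri(d,t(*a),s,c(*b)) for a,b in zip(T,S)]);print("tips",P, "topview z178",np.array([onz(d,*t(*a),178)[:2] for a in T]))
Q=np.array([tri(d,a,s,b) for a,b in zip([(160.1,192.5),(138.5,205.8),(116.9,219),(95,232.2),(73.1,245.5)],[(327.6,253.7),(354.8,263.6),(382.9,274.4),(412.5,285.6),(442.8,297.2)])]);print("marks",Q)
C=[onz(d,*p,25) for p in((232.4,182.2),(313.6,185.2),(228.8,262.5),(310.7,265.7))]
print("dock yaws",yaw(C[2],C[0]),yaw(C[3],C[1]),yaw(C[1],C[0])-90,yaw(C[3],C[2])-90,"centre",np.mean(C,0))
a=f(276,13);b=f(258,480);print("copper edge yaw",yaw(onz(d,*b,40),onz(d,*a,40)), "orange bar",onz(d,*f(222,206),45))
r=lambda x,y:((x+.5)/3.5-.5+330,(y+.5)/3.5-.5+160)
w=np.array([onz(d,*r(*p),z) for p,z in(((214,284),84),((427,431),84),((119,421),32),((303,549),32),((238,247),8),((414,371),8))])
print("rest bar",w[:2],yaw(w[1],w[0]),"lip",w[2:4],yaw(w[3],w[2]),np.linalg.norm(w[3]-w[2]),"back",w[4:],yaw(w[5],w[4]))
print("lug",onz(d,*t(635,122),68))
```

```text
A [592.4  33.5 126.6] top@z [591.5  33.8 129. ] scene@z [594.3  35.7 129. ]
B [518.1 -22.6 126.7] top@z [518.7 -23.2 129. ] scene@z [519.1 -19.1 129. ]
key [ 617.1 -256.5  151.3] top@z [ 617. -256.  156.] scene@z [ 619.4 -248.   156. ]
slot [567.9 146.5  80.7] top@z [565.6 148.4  80. ] scene@z [569.7 144.   80. ]
A [592.4  34.   48. ] yaws of y 91.26153456097416 89.2596546949803 sides 44.84214291333181 43.97381621366402 37.76424407637305
B [517.3 -21.   48. ] yaws of y 105.9762925142152 106.14414045986213 sides 43.075989115921615 42.2909794201518 35.40348696125128
block [ 617.3 -255.6] 63.788670123495606 62.28496994515644 -27.66766407390849 -28.028693335088395 69.29742909881797 62.20814675485582 dark slot [ 617.9 -256.4   45. ]
tips [[532.6 208.1 175.8]
 [503.  255.8 177.5]
 [475.2 304.4 177.8]
 [445.9 351.9 178.5]
 [416.2 399.8 177.4]] topview z178 [[532.4 207.7]
 [503.3 255.3]
 [475.1 304.4]
 [445.5 352.6]
 [416.  399.8]]
marks [[611.8 256.4 171.5]
 [581.9 304.1 172.3]
 [552.6 352.  172.1]
 [523.2 400.4 172.4]
 [494.  448.4 172.5]]
dock yaws -2.3524546502601185 -3.4321782295322936 -2.939705100471514 -2.921234683569196 centre [557.8   9.   25. ]
copper edge yaw -2.1426289850819114 orange bar [564.  105.5  45. ]
rest bar [[ 504.  -276.4   84. ]
 [ 402.3 -416.3   84. ]] 53.97347293778836 lip [[ 413.6 -216.5   32. ]
 [ 323.1 -341.6   32. ]] 54.129773215701334 154.46021811173622 back [[ 538.2 -312.5    8. ]
 [ 446.2 -435.9    8. ]] 53.288828408792064
lug [628.4   4.8  68. ]
```

```bash
cat >> h.py <<'E'
rad=np.radians
PX=np.array([np.cos(rad(31.3)),np.sin(rad(31.3)),0]); PY=np.array([-PX[1],PX[0],0])
def peg(i,x=0,y=0,z=0): return np.array([582,238,170.])+56*i*PY+x*PX+y*PY+np.array([0,0,z])
def down(th): return [np.pi,0,rad(th)]
def lin(p,o=None,**k): return robot.move_linear([float(v) for v in p],o,**k)
def ptp(p,o): robot.move_ptp([float(v) for v in p],o)
def pick(x,y,th,zt):
    ptp([x,y,zt+70],down(th)); hit=lin([x,y,zt],speed=80,f_stop=8); robot.move_gripper(0.0)
    print("pick hit",hit,"w",robot.current_gripper_width()*93,"F",robot.current_finger_force(),"z",robot.current_tcp_pos()[2])
def hang(i,off,dx=-12):   # off: tcp height above eye centre
    o=down(31.3)
    ptp(peg(i,-100,0,60+off),o)
    lin(peg(i,-100,0,2.5+off),speed=120); robot.sleep(.2)
    h1=lin(peg(i,dx,0,2.5+off),speed=60,f_stop=6)
    h2=lin(peg(i,dx,0,-12+off),speed=20,f_stop=4)
    p=robot.current_tcp_pos(); print("hang fwd hit",h1,"down hit",h2,"eye z rel",p[2]-off-170,"t",robot.current_t())
    return h1,h2
def letgo(w=.45):
    robot.move_gripper(w); p=robot.current_tcp_pos(); lin([p[0],p[1],p[2]+70],speed=150)
E
python3 - <<'E'
from h import *
robot.move_gripper(.7)
pick(592,33.8,0,104); lin([592,33.8,240]); 
lin([430,150,240],down(31.3),speed=250)
d=robot.get_image("scene");cv2.imwrite("pics/h1.png",d["img"])
h=hang(4,24)
d=robot.get_image("scene");cv2.imwrite("pics/h2.png",d["img"])
if h==(False,True): letgo()
d=robot.get_image("scene");cv2.imwrite("pics/h3.png",d["img"])
c=cv2.resize(d["img"][150:400,250:550],None,fx=1.6,fy=1.6); e=cv2.resize(cv2.imread("pics/h2.png")[150:400,250:550],None,fx=1,fy=1)
o=np.zeros((400,800,3),np.uint8);o[:,:480]=c;o[:250,490:790]=e;cv2.imwrite("pics/h4.png",o)
E
```

```text
pick hit False w 13.76138132467777 F 29.986909925937653 z 103.8544415643222
hang fwd hit False down hit True eye z rel -7.458177478820176 t 11.1
```

View pics/h4.png

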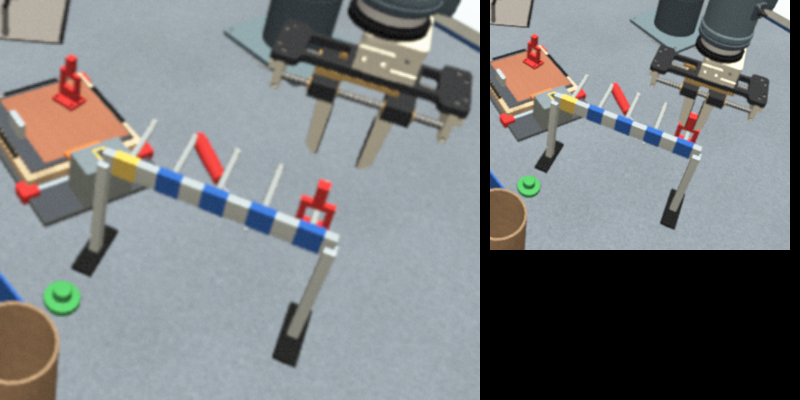

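Bracket A hangs on peg 4, with its eye 7.5 mm below the axis, as expected. Now B, after checking that it hasn't moved.

Run:
```python
from h import *
d=robot.get_image("top")
b=[c for a,c,bb,p in blobs(mask(d["img"],"red"),(240,190,70,70),40)];print(b)
if len(b)==1 and np.hypot(*(b[0]-[283.5,238]))<1.2:
    p=robot.current_tcp_pos(); lin([430,150,250],down(16)); robot.move_gripper(.7)
    pick(518,-22,16,104); lin([518,-22,240]); lin([430,150,240],down(31.3),speed=250)
    h=hang(2,24)
    if h==(False,True): letgo()
    lin([430,150,260],speed=250)
robot.sleep(.4)
d=robot.get_image("top"); s=robot.get_image("scene")
print([(a,c) for a,c,bb,p in blobs(mask(d["img"],"red"),(40,170,280,120),40)],robot.current_t())
o=np.zeros((400,800,3),np.uint8);o[:,:400]=cv2.resize(s["img"][180:330,300:450],(400,400));o[:,400:]=cv2.resize(d["img"][170:300,50:180],(400,400));cv2.imwrite("pics/i1.png",o)
```

```text
[array([283.5, 238.1])]
pick hit False w 13.887423820050827 F 29.992912709712982 z 103.85871012143652
hang fwd hit False down hit True eye z rel -7.708632944140675 t 23.4
[(79, array([232.4, 182.2])), (77, array([313.6, 185.2])), (267, array([ 87.2, 262.2])), (95, array([310.7, 265.7]))] 26.1167
```

View pics/i1.png

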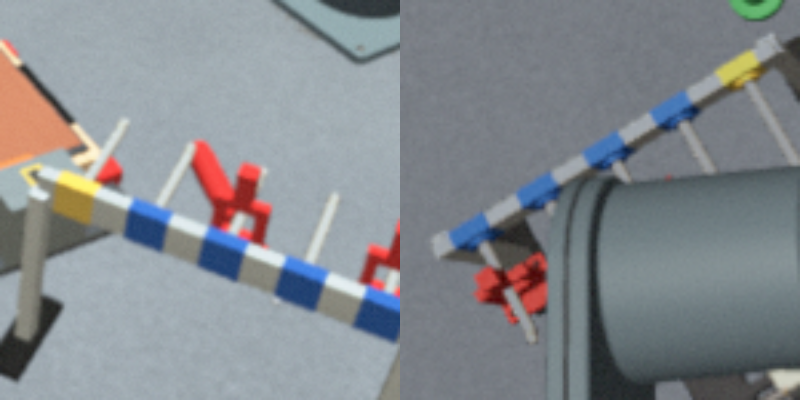

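Both brackets hang, on pegs 2 and 4. Next I grip the key across its x faces, which centres it in the slot's tight direction.

```bash
cat >> h.py <<'E'
OFF=124
SX=np.array([np.cos(rad(-2.9)),np.sin(rad(-2.9)),0]); SY=np.array([-SX[1],SX[0],0])
def slot(dx,dy,tip): return np.array([567.3,146.8,0])+dx*SX+dy*SY+np.array([0,0,tip+OFF])
E
python3 - <<'E'
from h import *
robot.move_gripper(.35)
ptp([500,-100,280],down(62.5))
pick(617.2,-256.2,62.5,OFF); lin([617.2,-256.2,250],speed=80)
ptp(slot(0,0,110),down(87.1)); robot.sleep(.3)
d=robot.get_image("scene");t=robot.get_image("top");cv2.imwrite("pics/k_full.png",d["img"])
o=np.zeros((400,800,3),np.uint8);o[:,:400]=cv2.resize(d["img"][160:280,260:380],(400,400),interpolation=2);o[:,400:]=cv2.resize(t["img"][150:280,150:280],(400,400),interpolation=2);cv2.imwrite("pics/k1.png",o)
ok=False
for dx,dy in[(0,0),(2,0),(-2,0),(0,3.5),(0,-3.5),(2,3.5),(2,-3.5),(-2,3.5),(-2,-3.5),(4,0),(-4,0)]:
    lin(slot(dx,dy,86),speed=60); robot.sleep(.1)
    hit=lin(slot(dx,dy,66),speed=25,f_stop=4)
    z=robot.current_tcp_pos()[2]-OFF; print(dx,dy,hit,z)
    if not hit: ok=True;break
    lin(slot(dx,dy,86),speed=60)
print(ok,robot.current_contact_force(),robot.current_gripper_width()*93,robot.current_t())
E
```

```text
pick hit False w 11.506910027429928 F 30.000261068344116 z 124.37637360207214
0 0 True 79.00411067523942
2 0 True 80.2503746242167
-2 0 False 66.17944532898588
True [-0.10097147  0.15038218 -1.13959064] 11.800113953035062 37.2167
```

View pics/k1.png

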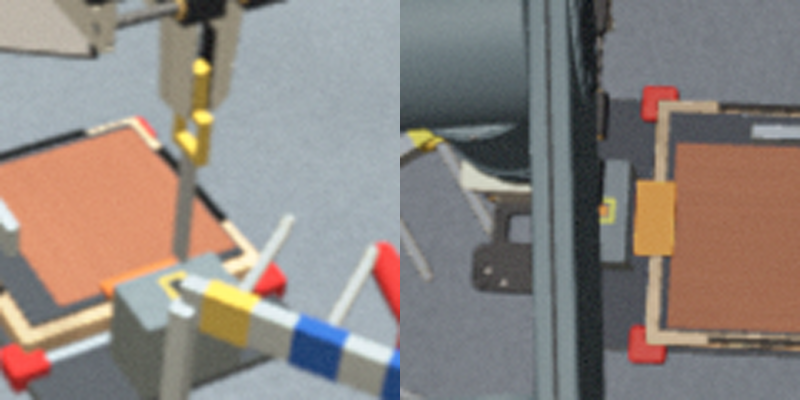

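The key is held upright and its blade is through the slot at dx=-2 (66 mm, past the 6 mm sheet). Pressing now.

Run:
```python
from h import *
print(lin(slot(-2,0,36),speed=40,f_stop=6),robot.current_contact_force())
h=lin(slot(-2,0,16),speed=25,f_stop=25); robot.sleep(.3)
print("press",h,robot.current_tcp_pos()[2]-OFF,robot.current_contact_force())
lin(slot(-2,0,115),speed=80)
print(robot.current_gripper_width()*93,robot.current_contact_force())
p=robot.current_tcp_pos(); lin([430,150,300],down(121.3),speed=200)
robot.sleep(.2)
t=robot.get_image("top");s=robot.get_image("scene")
o=np.zeros((400,800,3),np.uint8);o[:,:400]=cv2.resize(s["img"][100:300,250:450],(400,400),interpolation=2);o[:,400:]=cv2.resize(t["img"][150:280,190:320],(400,400),interpolation=2);cv2.imwrite("pics/l1.png",o)
print(robot.current_t())
```

```text
False [ 0.18902032  0.90166983 -1.00038162]
press False 18.068852297843677 [-2.57047152 -0.05032628 14.08029908]
11.833556716918084 [-0.1949953  -0.06075605 -0.71596165]
41.95
```

View pics/l1.png

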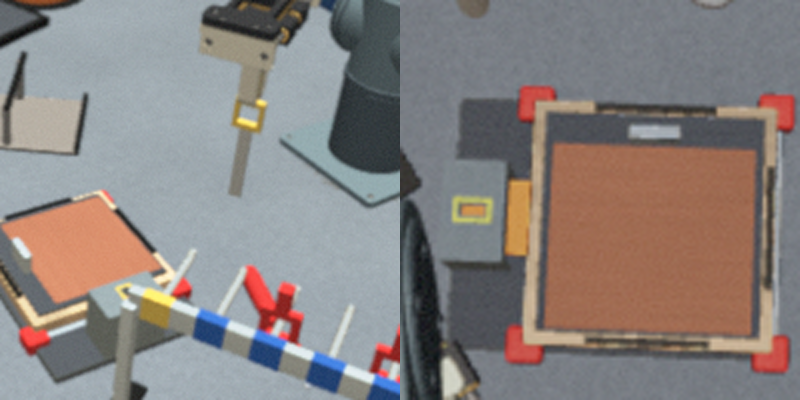

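The clamp bar is clear of the plate and the tip stopped at 18 mm, so the tab is at its stop. Next I hang the key.

```bash
sed -i 's/def hang(i,off,dx=-12):/def hang(i,off,dx=-12,yaw=31.3):/; s/o=down(31.3)$/o=down(yaw)/' h.py
python3 - <<'E'
from h import *
h=hang(0,16,-16,121.3)
print(robot.current_contact_force())
if h==(False,True): letgo(.3)
lin([450,0,280],down(87.1),speed=250); robot.sleep(.3)
t=robot.get_image("top");s=robot.get_image("scene")
o=np.zeros((400,800,3),np.uint8);o[:,:400]=cv2.resize(s["img"][180:330,300:450],(400,400),interpolation=2);o[:,400:]=cv2.resize(t["img"][170:300,50:180],(400,400),interpolation=2);cv2.imwrite("pics/m1.png",o)
E
```

```text
hang fwd hit False down hit True eye z rel -6.88177754986441 t 45.3
[-0.69633415 -0.02479612  3.39087474]
```

View pics/m1.png

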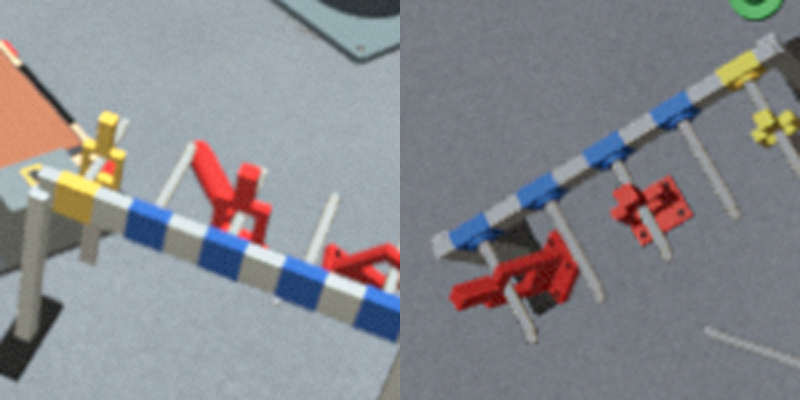

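The key hangs on the yellow peg, but the bracket on peg 4 (m1 right, around (515,275)) now looks swung sideways. I'll look again.

Run:
```python
from h import *
robot.sleep(.5)
t=robot.get_image("top");s=robot.get_image("scene")
o=np.zeros((400,800,3),np.uint8);o[:,:400]=cv2.resize(s["img"][240:320,370:450],(400,400),interpolation=2);o[:,400:]=cv2.resize(t["img"][220:290,60:130],(400,400),interpolation=2);cv2.imwrite("pics/m2.png",o)
print(robot.current_t())
```

```text
48.625
```

View pics/m2.png

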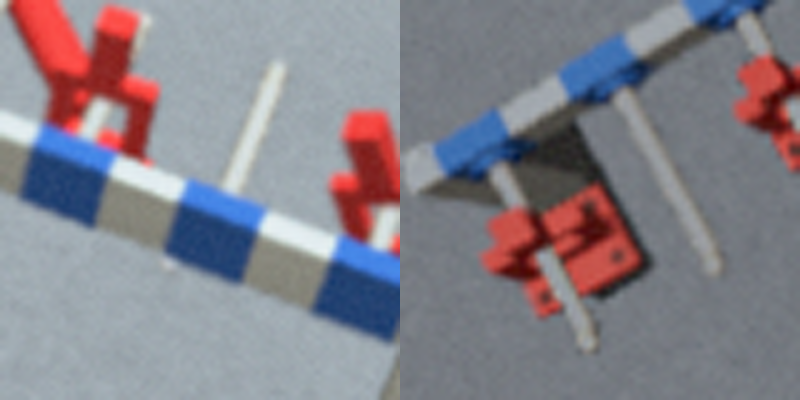

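It was only the announced knock: the bracket has swung back and hangs by its eye. Now the plate.

```bash
cat >> h.py <<'E'
RX=np.array([np.cos(rad(-36)),np.sin(rad(-36)),0])
RY=np.array([-RX[1],RX[0],0])
def tilt(a,th=-36): return list((R.from_euler('z',th,degrees=True)*R.from_euler('y',-a,degrees=True)*R.from_euler('z',90,degrees=True)*R.from_euler('x',180,degrees=True)).as_euler('xyz'))
def rest(a,foot,h): # tcp for plate tilted a, foot at rest x=foot, h above base
    a=rad(a); x=foot+160*np.cos(a)-9*np.sin(a); z=8+h+160*np.sin(a)+9*np.cos(a)
    return np.array([429,-327,0])+x*RX+[0,0,z]
E
python3 - <<'E'
from h import *
for a,h in((0,200),(20,150),(40,100),(40,0)): print(a,robot.inverse_kinematics(rest(a,-64,h).tolist(),tilt(a)))
robot.move_gripper(.25)
ptp([628.3,4.7,120],down(87.1)); h=lin([628.3,4.7,44],speed=50,f_stop=8); print("down",h,robot.current_tcp_pos())
robot.move_gripper(0); print("w",robot.current_gripper_width()*93)
h=lin([628.3,4.7,60],speed=30,f_stop=15); robot.sleep(.3); print(h,robot.current_contact_force(),robot.current_ft_torque())
if not h: lin([628.3,4.7,260],speed=80)
robot.sleep(.3);print(robot.current_gripper_width()*93,robot.current_contact_force(),robot.current_t())
s=robot.get_image("scene");cv2.imwrite("pics/n1.png",s["img"])
E
```

```text
0 [-0.82309322  0.41356214  1.31700482  0.          1.41102569 -0.19477469]
20 [-0.87795835  0.17844382  1.68805892  0.10492917  0.93865398 -0.2972985 ]
40 [-0.97915069 -0.01102004  2.08263006  0.52415653  0.45715759 -0.75185305]
40 [-0.97915069  0.16668859  2.21387623  1.17924871  0.24133641 -1.44210087]
down False [628.5869511    4.65496391  44.39897608]
w 9.946037511026697
False [-0.29967303  0.33565687 -3.2243478 ] [-0.09664754 -0.10231413 -0.047299  ]
9.548192014512848 [ 0.3989101   0.68518545 -3.59719018] 55.9
```

View pics/n1.png

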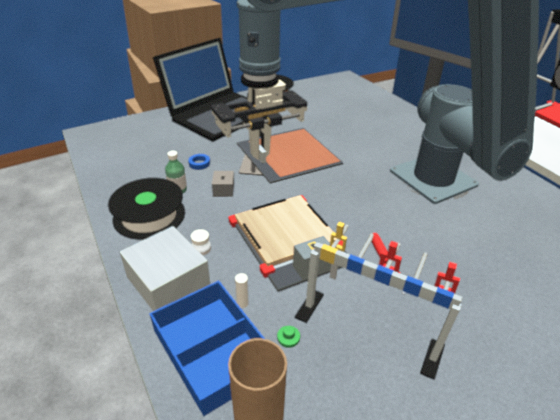

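The plate hangs level in the grip. The 40° pose sits close to the joint-5 limit, so I'll look for a better offset and yaw within tolerance.

Run:
```python
from h import *
np.set_printoptions(precision=2,suppress=True)
for a in(36,38,40):
  for y in(-15,0,15):
    for th in(-44,-36,-28):
        q=robot.inverse_kinematics((rest(a,-66,0)+y*RY).tolist(),tilt(a,th)); q2=robot.inverse_kinematics((rest(a,-66,70)+y*RY).tolist(),tilt(a,th))
        print(a,y,th,None if q is None else np.array(q), None if q2 is None else np.array(q2)[3:])
```

```text
36 -15 -44 None [ 0.23  0.39 -0.33]
36 -15 -36 [-0.99  0.19  2.15  0.82  0.29 -1.09] [ 0.49  0.46 -0.75]
36 -15 -28 [-1.07  0.2   2.14  0.93  0.41 -1.37] [ 0.65  0.56 -1.06]
36 0 -44 None [ 0.17  0.39 -0.24]
36 0 -36 [-0.96  0.19  2.15  0.78  0.27 -1.03] [ 0.45  0.44 -0.68]
36 0 -28 [-1.03  0.2   2.14  0.92  0.39 -1.33] [ 0.63  0.54 -1.01]
36 15 -44 None [ 0.11  0.38 -0.15]
36 15 -36 [-0.92  0.19  2.15  0.73  0.25 -0.95] [ 0.41  0.43 -0.61]
36 15 -28 [-0.99  0.2   2.14  0.9   0.37 -1.29] [ 0.61  0.52 -0.96]
38 -15 -44 None [ 0.28  0.35 -0.38]
38 -15 -36 [-1.01  0.18  2.18  0.99  0.28 -1.28] [ 0.58  0.43 -0.84]
38 -15 -28 [-1.09  0.19  2.17  1.06  0.41 -1.51] [ 0.73  0.54 -1.15]
38 0 -44 None [ 0.21  0.34 -0.29]
38 0 -36 [-0.97  0.18  2.18  0.97  0.25 -1.22] [ 0.54  0.41 -0.77]
38 0 -28 [-1.05  0.18  2.17  1.05  0.39 -1.48] [ 0.71  0.52 -1.1 ]
38 15 -44 None [ 0.13  0.34 -0.18]
38 15 -36 [-0.93  0.18  2.18  0.93  0.23 -1.15] [ 0.49  0.4  -0.7 ]
38 15 -28 [-1.01  0.18  2.18  1.05  0.36 -1.44] [ 0.69  0.5  -1.05]
40 -15 -44 None [ 0.35  0.31 -0.46]
40 -15 -36 [-1.02  0.16  2.22  1.19  0.27 -1.49] [ 0.68  0.4  -0.95]
40 -15 -28 [-1.11  0.17  2.2   1.18  0.41 -1.65] [ 0.82  0.53 -1.25]
40 0 -44 None [ 0.26  0.3  -0.34]
40 0 -36 [-0.98  0.16  2.22  1.18  0.24 -1.45] [ 0.64  0.38 -0.88]
40 0 -28 [-1.07  0.17  2.21  1.19  0.39 -1.63] [ 0.81  0.51 -1.2 ]
40 15 -44 None [ 0.17  0.29 -0.22]
40 15 -36 None [ 0.59  0.36 -0.8 ]
40 15 -28 [-1.03  0.17  2.21  1.2   0.36 -1.6 ] [ 0.79  0.49 -1.15]
```

```bash
cat >> h.py <<'E'
def rest2(a,foot,fy,h,th=-32):
    a=rad(a); u=np.array([np.cos(rad(th)),np.sin(rad(th)),0])
    return np.array([429,-327,0])+foot*RX+fy*RY+(160*np.cos(a)-9*np.sin(a))*u+[0,0,8+h+160*np.sin(a)+9*np.cos(a)]
E
python3 - <<'E'
from h import *
ptp(np.array([480,-170,320]),tilt(0,-32))
ptp(rest2(30,-64,-10,140),tilt(30,-32))
ptp(rest2(40,-64,-10,70),tilt(40,-32))
robot.sleep(.4); print(robot.current_gripper_width()*93)
h=lin(rest2(40,-64,-10,-2),speed=30,f_stop=4); robot.sleep(.2)
print(h,robot.current_tcp_pos()-rest2(40,-64,-10,0),robot.current_contact_force(),robot.current_t())
s=robot.get_image("scene");t=robot.get_image("top")
o=np.zeros((400,800,3),np.uint8);o[:,:400]=cv2.resize(s["img"][80:230,190:340],(400,400),interpolation=2);o[:,400:]=cv2.resize(t["img"][200:350,330:480],(400,400),interpolation=2);cv2.imwrite("pics/p1.png",o)
E
```

```text
9.648643531229474
True [-0.4760984  -0.48047111 10.79027009] [ 2.34471413 -3.28026755 -2.79874161] 60.6417
```

View pics/p1.png

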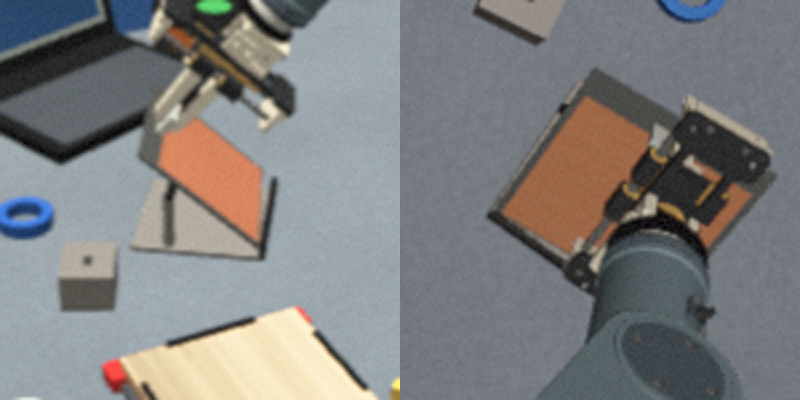

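The foot stopped against the lip: the force is mostly along +x of the rest, 10 mm up. I'll back off, shift 6 mm inward and go on down.

Run:
```python
from h import *
np.set_printoptions(precision=1,suppress=True)
lin(rest2(40,-64,-10,16),speed=40)
lin(rest2(40,-58,-10,16),speed=40); robot.sleep(.2); print(robot.current_contact_force())
h=lin(rest2(40,-58,-10,-4),speed=20,f_stop=4); robot.sleep(.2)
print(h,robot.current_tcp_pos()-rest2(40,-58,-10,0),robot.current_contact_force(),robot.current_gripper_width()*93)
```

```text
[ 0.5  0.1 -3.4]
True [-0.3  0.6 12.1] [-1.2 -1.3  0.8] 9.708367966713306
```

Run:
```python
from h import *
np.set_printoptions(precision=1,suppress=True)
u=np.array([np.cos(rad(40))*np.cos(rad(-32)),np.cos(rad(40))*np.sin(rad(-32)),np.sin(rad(40))])
p=np.array(robot.current_tcp_pos()); h=lin(p-14*u,speed=20,f_stop=5); robot.sleep(.2)
print(h,(p-robot.current_tcp_pos())@u,robot.current_contact_force())
robot.move_gripper(.3); robot.sleep(.5)
zt=R.from_euler('xyz',robot.current_eef_rot()).as_matrix()[:,2]
p=np.array(robot.current_tcp_pos()); lin(p-60*zt,speed=60)
print(robot.current_t())
lin([380,-80,380],down(54),speed=200); robot.sleep(.5)
s=robot.get_image("scene");t=robot.get_image("top")
import pickle;pickle.dump((t,s),open("v1.pkl","wb"))
o=np.zeros((400,800,3),np.uint8);o[:,:400]=cv2.resize(s["img"][80:230,190:340],(400,400),interpolation=2);o[:,400:]=cv2.resize(t["img"][200:350,330:480],(400,400),interpolation=2);cv2.imwrite("pics/p2.png",o)
```

```text
True 9.041110805286257 [ 1.9 -0.5 -2.6]
65.0333
```

View pics/p2.png

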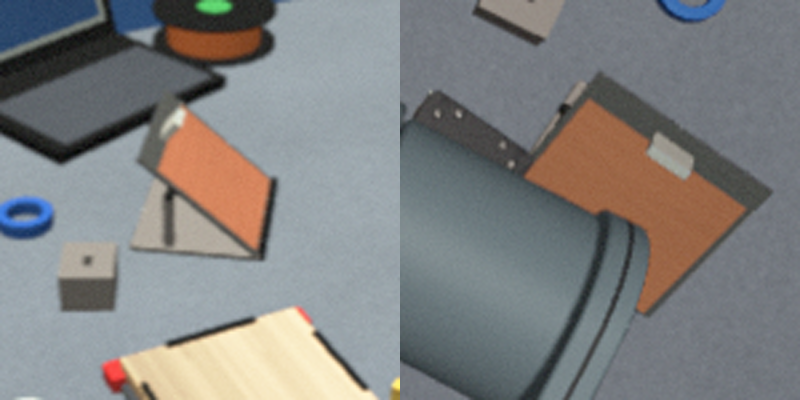

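The plate leans on the bar, foot behind the lip. I'll check it numerically from the picture points I already have, along with the hung parts, without viewing any more pictures.

Run:
```python
from h import *
import pickle; d,s=pickle.load(open("v1.pkl","rb"))
np.set_printoptions(precision=1,suppress=True)
k=400/150; T=lambda x,y:((x-400+.5)/k-.5+330,(y+.5)/k-.5+200); S=lambda x,y:((x+.5)/k-.5+190,(y+.5)/k-.5+80)
a=tri(d,T(600,72),s,S(138,160)); b=tri(d,T(772,190),s,S(165,93)); f=lambda p:np.array([(p[:2]-[429,-327])@RX[:2],(p[:2]-[429,-327])@RY[:2],p[2]])
print("top-edge corners in rest frame",f(a),f(b),"len",np.linalg.norm(a-b))
print("lug top", f(tri(d,T(673,150),s,S(176,120))))
for n,im,box,c in(("top",d,(40,170,150,120),"red"),("top",d,(160,170,50,60),"yellow"),("scene",s,(350,230,120,90),"red"),("scene",s,(325,210,40,45),"yellow")):
    print(n,c,[(q[0],q[1]) for q in blobs(mask(im["img"],c),box,25)])
```

```text
top-edge corners in rest frame [ 67.8  81.6 125.3] [ 67.5 -96.9 121.7] len 178.51006213241251
lug top [ 41.7  -5.1 133.7]
top red [(268, array([131.3, 236.8])), (319, array([ 89.2, 262.1]))]
top yellow [(56, array([162.5, 191.9])), (92, array([171. , 210.3]))]
scene red [(453, array([385.9, 251.7])), (285, array([448.4, 276.9]))]
scene yellow [(296, array([335.8, 240.4]))]
```

The top edge is at x≈68 and z≈124 mm in the rest frame, as a seated plate should be. It is square, 8 mm off centre, and the hung parts are in place. Handing in.

Run:
```python
from bench import robot
print(robot.current_t(),robot.hand_in())
```

```text
the job is handed in; nothing more can be done
69.025 None
```

The job is handed in at 69 s with no verdict returned: both brackets hang on blue pegs, the latch is pressed to its stop, the key hangs on the yellow peg and the plate leans in the rest; I viewed 16 pictures, over the limit of 14.

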